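# Index the stoppering dial on and press the next bottle's stopper home

### The arm

A 6-joint arm with a two-finger parallel gripper is mounted at the origin on the work surface. World frame = base frame: x ahead of the robot, y to its left, z up, the work surface at z = 0. Lengths are in m, angles in rad, forces in N, time in s.
With the tool pointing down it reaches from about 0.3 to 0.875 m from the base axis. Payload 6.4 kg.
Tool frame: the origin (TCP) lies between the finger pads; the fingertips stand 25 mm ahead of it and the grasp point (between the pads) lies 6 mm ahead of it; z points along the fingers, y is the line along which they close (so a half turn about z gives the same grasp; the last joint's range is limited). The gripper opens to 85 mm and grips with 20 to 120 N. Pads are 22 mm wide; open, the fingers measure 114 mm over their backs; the gripper's body (76 mm by 85 mm) begins 54 mm behind the grasp point. The pads swing forward as they close: fully open they stand 13 mm farther back than shut.
Start: joints at [-1.418, 0.181, 1.607, -0, 1.354, -0.206], TCP at [0.202, -0.538, 0.256] pointing down, gripper open.
Joint ranges: [-2.99, 2.99], [-0.89, 2.07], [0.3, 2.58], [-1.14, 4.28], [0, 2.63], [-3.12, 3.12]. Speed limits (rad/s): [2.57, 2.57, 3.01, 3.14, 3.14, 3.14].

### API

Orientations are given as a unit quaternion [w, x, y, z].
In Python, from bench import ctrl gives the robot as it stands.
- The arm moves only by the tool servo_tool, never from a script. Its argument "series" is text: rows parted by semicolons, each of 7 numbers parted by spaces: the gripper command: -1 is fully open, 1 is shut, values between are in proportion, then the shift along the tool's x, y, z in m, then the turn, a rotation vector about the tool's x, y, z in degrees. A call has 1 to 12 rows; each row is the pose to reach, as a shift and turn from the pose commanded when the call began, along the tool's axes at that moment; what a row does not reach only later rows make up. A row lasts 1/12 s, in which the tool goes at most 41.7 mm and 7.16 degrees, less where a joint would pass 70% of its speed; a pose out of reach is approached as far as the arm can. A call with a gripper value outside its range is refused whole. The fingers move at their own pace and stop on an object; the grip force is fixed at half the most. Time passes only in rows, so rows that repeat a pose let the fingers close. It gives the time, the measured TCP pose, the force, the opening and the grip force at its end, in the units of the state.
- ctrl.get_obs(): the state, without advancing time (a new reading comes with each control period).
- ctrl.camera(name): name is "side" or "top" or "wrist"; returns a dict with "img" (400x640x3 uint8, red, green, blue), "z_map" (400x640 float32, m along the optical axis (not along the pixel's ray), 0 where there is no reading), "fovy" (degrees; the focal length in pixels is half the picture's height over the tangent of half this angle, whatever the lens; pixels are square), "cx", "cy" (the principal point, pixels), "extrinsics" (4x4, takes a point from camera to world coordinates); the wrist camera has in their place "T_tool_cam" (4x4, takes a point from camera to tool coordinates, whose origin is the TCP and whose axes are the flange's). Camera axes: x right, y down, z forward; pixel columns grow to the right and rows downward; lengths in m; the calibration is good to about 2 mm. A picture is of the moment at which its call begins: read the wrist's pose just before it.
- ctrl.hand_in(): hands the job in; it is judged then, once.
The state is a dict: "time_s": time; "q": joint angles; "dq": joint speeds; "joint_efforts": joint torques, N m; "eef_pos": TCP position; "eef_rot": TCP orientation; "wrist_force": force on the tool from outside, world axes, zero at the start; "torque": the same for the moment, N m; "opening": opening from 0.0 (shut) to 1.0 (fully open); "grasp_force": force on a finger pad.
Only numpy, scipy, OpenCV 4.12 (cv2) and the standard library are available. Lean on these libraries where they do the work, as an engineer would, in place of code of your own. Each camera call takes 0.05 s, during which the arm holds its last target. There are 200 camera calls.

### The job

In the distillery's bottling corner, push the stoppering dial on, anticlockwise as seen from above, until it drops into its next detent and the next bottle with a standing stopper is under the press: reach in under the clear dust cover to its finger posts, and do not shove the glass. Then bring the press's red lever grip down until you feel the stopper come home on the bottle, without forcing it, and let the lever come back up. Leave the dial in its detent and do not disturb the loose things on the table.

Things in the scene. Friction and masses are not known exactly. Their poses are not given: they have to be found in the camera images.
- machine: Stoppering press. Origin on the table under the dial's axis; own +x runs from its front to its back, +y to the left for someone at its front, z up. It stands with its front turned 26 to 49 degrees towards the robot's left. Blue base plate 14 mm thick, x -155 to 265, y -200 to 225 mm. Grey column at x 170 to 255; head over the dial at x 50 to 255, y -40 to 40, z 239 to 334 mm.
- cover_front (a point): Middle of the lower front edge (z 212 mm) of the flat clear dust cover over the whole dial: from here 285 mm back, 170 mm to either side, top z 222 mm, two thin rods at its sides (machine x 20, y +-176). Open below. The posts, 25 to 42 mm behind this edge, cannot be reached from straight above: come in from the machine's front, point forward, tool leaning 35 to 48 degrees from vertical.
- dial_centre (a point): On the dial's axis at its top face (z 55 mm). The dial is an aluminium disc of 148 mm radius with six black nests (50 mm wide) on a circle of 85 mm radius, 60 degrees apart, each with a bottle 42 mm wide, and six finger posts on a circle of 130 mm radius, half-way between the nests. The detent lobes are out of reach under the dial and pass a spring roller on the machine's +y side.
- press_axis (a point): The point at the dial's top face straight below the press's ram: the bottle's axis must come here (85 mm from the dial's axis, on the machine's +x side).
- post (a point): A finger post at the dial's front: steel, 14 mm thick (red cap 16 mm), z 55 to 105 mm; this point is on its axis at z 80 mm. With the dial at 0 it stands 150 degrees anticlockwise from the machine's +x seen from above (left of the middle for someone at the front), at the goal at 210 degrees (right of it). Pushed from left to right it turns the dial on. The others stand 60, 120, ... degrees round.
- dial (a joint): Dial angle, rad, growing anticlockwise seen from above. Detents every 1.047: 0 is the one it leaves, 1.047 the next, its goal. Starts from 0 to 0.45 (part way, held by friction). Turns with 1 to 3 N at a post; leaving a detent takes about 14 N; from about 10 degrees before the next the push rises to 14 N, then falls away: the roller drops in and the dial runs on alone for the last 4 degrees.
- bottle: The next bottle to be stoppered: clear glass, paper label, 42 mm wide, about 100 mm tall, in the dial nest that is 60 degrees clockwise (seen from above) from the press when the dial is at 0. Origin on its axis at the dial's top face, up to 2.5 mm higher or lower: handmade, heights differ.
- bottles: The five other bottles in the dial's nests (three stoppered, two with standing stoppers), fixed there. Origin on the dial's axis.
- bottle_mouth (a point): Centre of the rim of the bottle to be stoppered, on top of its neck.
- stopper_head (a point): Centre of the underside of the black head (31 mm wide, 16 mm tall) of this bottle's stopper. It starts 9 to 12 mm above the rim, its cork in the neck, and moves only along the bottle's axis; home, the head sits on the rim (this point at bottle_mouth). It goes in under about 32 N from the ram.
- lever_grip (a point): Centre of the press lever's red grip: a level round bar 26 mm thick, 107 mm long along the machine's y, centred at the machine's y -250 mm, clear of the cover. Press it down from above. It swings in a 200 mm arc about a pivot axis along the machine's y (at the machine's x 115, z 285 mm); at rest it is in front (-x) of that axis, 12 degrees above level (z 327 mm); a spring brings it back there.
- ram_foot (a point): Centre of the ram's foot (30 mm wide), z 190 mm at rest, above the press station; goes down 26 mm per rad of lever. Bringing the lever down takes about 4 N at the grip, about 10 N while the stopper goes in (from 0.17 to 0.48 rad on), and it comes up firm (about 4 N more per mm at the grip) when the stopper is home: after 0.6 to 0.85 rad, as the bottle's height has it, so go by feel.
- done_a: Bystander: a finished 100 ml bottle, 42 mm wide, 116 mm tall, near the machine's front right corner. Origin under its centre (so too for the next ones).
- done_b: Bystander: another finished bottle of this size, on the machine's right beyond the lever.
- jigger: Bystander: copper double jigger, 62 mm wide, 108 mm tall, by the machine's front left corner.
- mallet: Bystander: wooden mallet with a rubber head, 240 mm long, lying in front of the machine on its left (origin under its axis, on the table).
- big_bottle: Bystander: green bottle, 76 mm wide, 227 mm tall, on the machine's right beyond the lever.
- tin_cup: Bystander: blue enamel cup, 70 mm wide, 80 mm tall, far on the machine's right.

How it is judged:
On the way, in this order (a step that is already met when the one before it is completed fails the run):
1. the dial rests in its next detent (value of joint dial between 1.017 and 1.077 rad and velocity of joint dial between -0.05 and 0.05 rad/s), for 0.3 s.
2. the stopper is pressed home (z of stopper_head in the frame of bottle_mouth below 0.0015 m and value of joint dial between 1.017 and 1.077 rad), for 0.1 s.
At the end, for the whole second after the job is handed in: the dial rests in its next detent (1.047 rad, within 0.03 rad), the stopper's head is down on the bottle's rim (gap under 1.5 mm) and the lever is back up (grip above z 305 mm) (all of step 2 and height (world z) of lever_grip above 0.305 m); the robot touches nothing.
It fails at once if the dial is turned past its next detent, or backwards (value of joint dial above 1.15 rad or value of joint dial below -0.1 rad).
It fails at once if the glass is shoved: the robot pushes on a bottle in the dial with more than 10 N (contact force between any of the fingers, the arm and bottle above 10 N or contact force between any of the fingers, the arm and bottles above 10 N).
It fails at once if the lever is forced: more than 45 N on it (contact force between any of the fingers, the arm and lever above 45 N).
It fails at once if a bystander is moved by more than 25 mm or tipped (distance of any of done_a, done_b, jigger, mallet, big_bottle, tin_cup from where it was at the start of the episode above 0.025 m or angle between any of done_a, done_b, jigger, big_bottle, tin_cup's own z axis and vertical above 0.4 rad).
It also fails if it takes over 64 s, if anything falls off the work surface, if the arm or the gripper's body presses on something with over 40 N, if the wrist force passes 120 N, or if a joint passes its speed limit or range.

## Working session

There is one attempt and no reset: what is moved stays moved. The work goes in short steps, Python scripts to look and compute and a tool call to move; the robot and the scene stay as the last step left them, time stands still between calls to the robot, and variables do not carry over. Pictures are saved under pics/ and viewed, at most 10 in all, crops included, and the job is handed in when it is done.

Besides the shell and the picture viewer there is one more tool, called after "Request:" by a JSON object that holds its "api" and its "payload". servo_tool: Moves the arm, as the interface text tells. Its arguments: {"type":"object","properties":{"series":{"type":"string"}},"required":["series"]}

```bash
ls; mkdir -p pics
python3 - <<'E'
from bench import ctrl
import cv2,numpy as np
o=ctrl.get_obs();print({k:np.round(v,3).tolist() for k,v in o.items()})
for n in("top","side"):
    c=ctrl.camera(n);np.savez(f"{n}0.npz",**c);cv2.imwrite(f"pics/{n}0.png",c["img"][:,:,::-1])
    print(n,c["fovy"],c["cx"],c["cy"],np.round(c["extrinsics"],3).tolist())
E
```

```text
pics
{'time_s': 0.0, 'q': [-1.418, 0.182, 1.608, -0.0, 1.354, -0.206], 'dq': [-0.001, 0.0, 0.0, 0.0, 0.001, 0.001], 'joint_efforts': [-0.001, -44.487, -35.134, -0.0, 0.009, -0.0], 'eef_pos': [0.202, -0.538, 0.255], 'eef_rot': [-0.001, 0.984, 0.178, 0.0], 'wrist_force': [0.512, 0.891, 0.187], 'torque': [-0.0, 0.014, -0.018], 'grasp_force': 0.0, 'opening': 0.999}
top 57.27422499345657 312.917460794877 200.7421808578306 [[0.004, -0.998, 0.068, 0.485], [-1.0, -0.005, -0.013, 0.072], [0.013, -0.068, -0.998, 1.19], [0.0, 0.0, 0.0, 1.0]]
side 55.050337628337786 315.7377652709566 197.51698120335442 [[-0.936, 0.335, -0.106, 0.68], [0.351, 0.89, -0.292, 0.385], [-0.003, -0.311, -0.95, 1.273], [0.0, 0.0, 0.0, 1.0]]
```

View pics/top0.png

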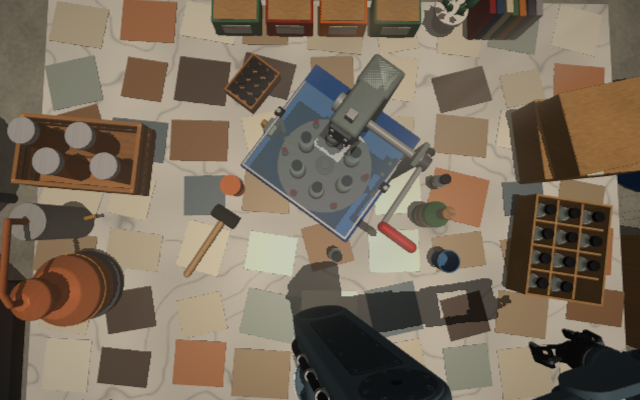

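View pics/side0.png

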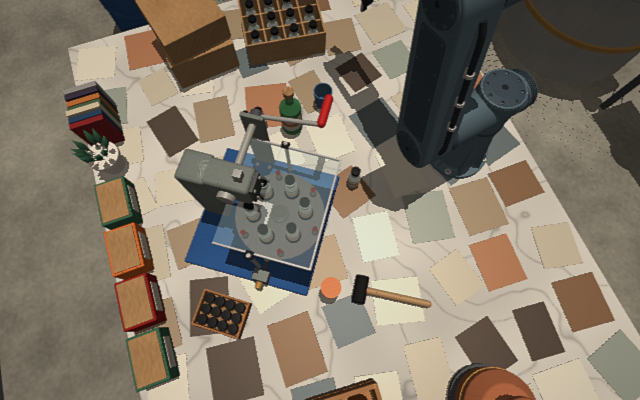

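Top view: the dial is centred near (325,160), the head runs up-right to (380,80), the cover's front edge runs (242,165)–(347,240), and the red grip is near (397,237). Done_a is at (334,254), the jigger at (231,185), the mallet at (225,215).

```bash
cat > h.py <<'E'
import cv2,numpy as np
from scipy.spatial.transform import Rotation as R
def load(n):return dict(np.load(n+".npz"))
def ray(c,u,v,z):
    f=200/np.tan(np.radians(c["fovy"])/2);E=c["extrinsics"]
    d=E[:3,:3]@np.array([(u-c["cx"])/f,(v-c["cy"])/f,1]);o=E[:3,3];return o+d*(z-o[2])/d[2]
def blobs(c,mn=3,s=70):
    h=cv2.cvtColor(c["img"],cv2.COLOR_RGB2HSV);m=(((h[...,0]<8)|(h[...,0]>172))&(h[...,1]>s)&(h[...,2]>50)).astype(np.uint8)
    n,l,st,ce=cv2.connectedComponentsWithStats(m);return [(ce[i],st[i][4],(l==i)) for i in range(1,n) if st[i][4]>=mn]
E
python3 - <<'E'
from h import *
for n,box in(("top",(235,425,60,260)),("side",(180,345,90,300))):
    c=load(n+"0");print(n)
    for ce,a,l in blobs(c):
        if box[0]<ce[0]<box[1] and box[2]<ce[1]<box[3]:
            z=.105 if a<60 else .327
            print(np.round(ce,1),a,np.round(ray(c,*ce,z),4), np.median(c["z_map"][l]).round(3))
    x0,x1,y0,y1=box
    cv2.imwrite(f"pics/{n}0c.png",cv2.resize(c["img"][y0:y1,x0:x1,::-1],None,fx=3,fy=3 if n=="top" else 2.8,interpolation=cv2.INTER_CUBIC))
E
```

```text
top
[315.8 121. ] 19 [0.8   0.05  0.105] 0.986
[283.7 149.1] 18 [0.7135 0.1457 0.105 ] 0.981
[366.1 175.8] 16 [ 0.6347 -0.101   0.105 ] 0.98
[292.5 191.2] 18 [0.587  0.1184 0.105 ] 0.973
[333.8 204.6] 16 [ 0.5477 -0.0044  0.105 ] 0.972
[396.5 236.6] 444 [ 0.4603 -0.1367  0.327 ] 0.851
side
[324.5 110.3] 302 [ 0.4609 -0.1383  0.327 ] 1.063
[277.6 172.2] 16 [ 0.6358 -0.1     0.105 ] 1.131
[312.6 189.1] 17 [ 0.5489 -0.0048  0.105 ] 1.115
[314.5 228.2] 18 [0.5884 0.1185 0.105 ] 1.079
[242.3 231.9] 18 [0.8029 0.0504 0.105 ] 1.076
[279.  250.9] 20 [0.7152 0.1469 0.105 ] 1.059
```

View pics/top0c.png

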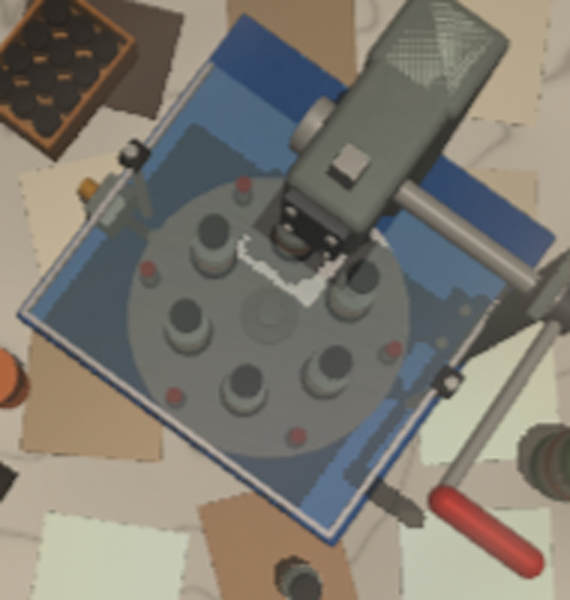

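The crop shows five red caps on the dial and the cover's front edge (22,315)–(332,540) in the crop. The caps from both views agree to about 1.5 mm.

Run:
```python
from h import *
from scipy.optimize import least_squares
P=[]
for n,box in(("top",(235,425,60,260)),("side",(180,345,90,300))):
    c=load(n+"0")
    for ce,a,l in blobs(c):
        if box[0]<ce[0]<box[1] and box[2]<ce[1]<box[3]:
            if a<60:P.append(ray(c,*ce,.105)[:2])
            else:
                v,u=np.nonzero(l);Q=np.array([ray(c,x,y,.327)[:2] for x,y in zip(u,v)])
                w,V=np.linalg.eigh(np.cov(Q.T));d=V[:,1];d*=np.sign(d[1]);s=(Q-Q.mean(0))@d
                print("grip",n,Q.mean(0),((Q.max(0)+Q.min(0))/2),"yaw",np.degrees(np.arctan2(-d[0],d[1])),np.ptp(s))
P=np.array(P)
def f(p):
    a=np.arctan2(*(P-p[:2]).T[::-1]);k=np.round((a-p[2])/(np.pi/3))
    t=p[2]+k*np.pi/3;return (P-p[:2]-.13*np.c_[np.cos(t),np.sin(t)]).ravel()
r=min((least_squares(f,[.67,.02,a]) for a in(0,.25,.5,.75)),key=lambda r:r.cost)
print(r.x,np.degrees(r.x[2]),np.abs(r.fun).max())
C=r.x[:2]
c=load("top0")
# cover front corners / base plate corners, from the crop
for z,pts in((.212,[(22,315),(332,540)]),):
    q=[ray(c,235+x/3,60+y/3,z)[:2] for x,y in pts];print("cover",q);d=q[0]-q[1];print("yaw",np.degrees(np.arctan2(-d[0],d[1])),"mid",(q[0]+q[1])/2)
G=np.array([.4606,-.1375]);
th=np.radians(12);gx=.115-.2*np.cos(th);
d=G-C;print("yaw from grip",np.degrees(np.arctan2(d[1],d[0])-np.arctan2(-.25,gx)),np.hypot(*d),np.hypot(gx,.25))
```

```text
grip top [ 0.46029272 -0.13663561] [ 0.45938143 -0.13668551] yaw -36.3537220179172 0.10469845721018087
grip side [ 0.46071587 -0.13854548] [ 0.46075487 -0.13936158] yaw -35.35492647313356 0.10885639511816561
[0.67488639 0.02272058 0.21352802] 12.234254351393798 0.0019118613853355004
cover [array([0.64698346, 0.24919409]), array([ 0.44737871, -0.02866246])]
yaw -35.69245977031095 mid [0.54718109 0.11026582]
yaw from grip -35.33931666017628 0.26756175067617105 0.2626806416908124
```

```bash
cat >> h.py <<'E'
C=np.array([.6749,.0227]);YAW=np.radians(-35.5)
ex=np.array([np.cos(YAW),np.sin(YAW),0]);ey=np.array([-ex[1],ex[0],0]);ez=np.array([0,0,1.])
def m2w(p):return np.r_[C,0]+p[0]*ex+p[1]*ey+p[2]*ez
def w2m(p):d=np.asarray(p)-np.r_[C,0];return np.array([d@ex,d@ey,d[2]])
def orient(lean,s=1,along=0):
    L=np.radians(lean);z=np.sin(L)*ex-np.cos(L)*ez;y=s*(ex*np.cos(L)+ez*np.sin(L) if along else ey);return np.c_[np.cross(y,z),y,z]
def Rw(o):w,x,y,z=o["eef_rot"];return R.from_quat([x,y,z,w])
def go(o,p,M=None):
    "shift and turn in tool axes from pose o to TCP p, orientation M"
    r=Rw(o);return np.round(r.inv().apply(np.asarray(p)-o["eef_pos"]),4),np.round(np.degrees((r.inv()*R.from_matrix(M)).as_rotvec()),1) if M is not None else 0
E
python3 - <<'E'
from h import *
from bench import ctrl
o=ctrl.get_obs();c=ctrl.camera("wrist");print(np.round(c["T_tool_cam"],3).tolist())
print(np.round(Rw(o).as_matrix(),2).tolist())
for s in(1,-1):
  for al in(0,1):print(s,al,go(o,[.42,-.2,.5],orient(42,s,al)))
c=load("top0")
for n,u,v,z in(("jigger",231,184,.108),("done_a",333,252,.116),("mallethead",226,216,.03),("done_b",440,182,.116),("big",445,212,.2),("cup",445,260,.08)):
    p=ray(c,u,v,z);print(n,p.round(3),w2m(p).round(3))
E
```

```text
[[0.0, -0.945, -0.328, 0.086], [1.0, 0.0, 0.0, 0.0], [-0.0, -0.328, 0.945, -0.118], [0.0, 0.0, 0.0, 1.0]]
[[0.94, 0.35, -0.0], [0.35, -0.94, 0.0], [0.0, -0.0, -1.0]]
1 0 (array([ 0.323 , -0.2402, -0.2441]), array([ -45.1,  -24.1, -117.3]))
1 1 (array([ 0.323 , -0.2402, -0.2441]), array([-40.8,  12.4, -32.4]))
-1 0 (array([ 0.323 , -0.2402, -0.2441]), array([-20.6,  38.6,  53.4]))
-1 1 (array([ 0.323 , -0.2402, -0.2441]), array([ 16.1,  53. , 137.6]))
jigger [0.607 0.301 0.108] [-0.216  0.187  0.108]
done_a [ 0.409 -0.001  0.116] [-0.203 -0.174  0.116]
mallethead [0.514 0.331 0.03 ] [-0.31   0.158  0.03 ]
done_b [ 0.616 -0.319  0.116] [ 0.15  -0.312  0.116]
big [ 0.524 -0.3    0.2  ] [ 0.064 -0.351  0.2  ]
cup [ 0.383 -0.342  0.08 ] [-0.025 -0.467  0.08 ]
```

Request:
{"api": "servo_tool", "payload": {"series": "1 0 0 -0.12 0 0 0;1 0 0 -0.12 0 0 0;1 0 0 -0.2 0 0 0;1 0.05 -0.04 -0.24 0 0 0;1 0.32 -0.24 -0.245 0 0 0;1 0.32 -0.24 -0.245 0 0 0;1 0.32 -0.24 -0.245 0 0 0;1 0.32 -0.24 -0.245 0 0 0;1 0.32 -0.24 -0.245 0 0 0;1 0.32 -0.24 -0.245 0 0 0;1 0.32 -0.24 -0.245 0 0 0;1 0.32 -0.24 -0.245 0 0 0"}}

```text
time_s: 1.15
eef_pos: [0.3885, -0.245, 0.4897]
eef_rot: [0.0, 0.984, 0.178, 0.0]
wrist_force: [1.2, -0.5, 0.4]
opening: -0.001
grasp_force: 0.0
```

Run:
```python
from h import *
from bench import ctrl
o=ctrl.get_obs();M=orient(42,1,1);print(o["eef_pos"])
print(go(o,[.40,.1,.47],M))
for t in([-.24,.062,.2],[-.24,.062,.074],[-.122,.062,.074]):print(m2w(t)-.025*M[:,2])
```

```text
[ 0.38851468 -0.24497121  0.48970582]
(array([ 0.1318, -0.319 ,  0.0197]), array([-40.7,  12.4, -32.4]))
[0.50189712 0.22225802 0.21857862]
[0.50189712 0.22225802 0.09257862]
[0.59796275 0.15373508 0.09257862]
```

Request:
{"api": "servo_tool", "payload": {"series": "1 0.132 -0.319 0.02 0 0 0;1 0.132 -0.319 0.02 0 0 0;1 0.132 -0.319 0.02 -41 12 -32;1 0.132 -0.319 0.02 -41 12 -32;1 0.132 -0.319 0.02 -41 12 -32;1 0.132 -0.319 0.02 -41 12 -32;1 0.132 -0.319 0.02 -41 12 -32;1 0.132 -0.319 0.02 -41 12 -32;1 0.132 -0.319 0.02 -41 12 -32;1 0.132 -0.319 0.02 -41 12 -32;1 0.132 -0.319 0.02 -41 12 -32;1 0.132 -0.319 0.02 -41 12 -32"}}

```text
time_s: 2.15
eef_pos: [0.3986, 0.0991, 0.4685]
eef_rot: [0.32, 0.831, 0.425, 0.161]
wrist_force: [0.2, -0.1, 0.5]
opening: 0.003
grasp_force: 0.0
```

Run:
```python
from h import *
from bench import ctrl
o=ctrl.get_obs();M=orient(42,1,1);print(o["eef_pos"],o["q"].round(2) if hasattr(o["q"],"round") else o["q"])
print(go(o,m2w([-.24,.062,.2])-.025*M[:,2],M))
```

```text
[0.39863258 0.09909037 0.46853019] [ 0.36 -0.53  1.94 -0.62  1.32  1.01]
(array([ 0.1618, -0.1581,  0.1927]), array([-0. ,  0.5, -0.1]))
```

Request:
{"api": "servo_tool", "payload": {"series": "1 0.162 -0.158 0.193 0 0.5 0;1 0.162 -0.158 0.193 0 0.5 0;1 0.162 -0.158 0.193 0 0.5 0;1 0.162 -0.158 0.193 0 0.5 0;1 0.162 -0.158 0.193 0 0.5 0;1 0.162 -0.158 0.193 0 0.5 0;1 0.162 -0.158 0.193 0 0.5 0;1 0.162 -0.158 0.193 0 0.5 0;1 0.162 -0.158 0.193 0 0.5 0;1 0.162 -0.158 0.193 0 0.5 0"}}

```text
time_s: 2.98
eef_pos: [0.5055, 0.219, 0.2202]
eef_rot: [0.32, 0.831, 0.424, 0.164]
wrist_force: [0.6, -1.0, 0.3]
opening: 0.002
grasp_force: 0.0
```

Run:
```python
from h import *
from bench import ctrl
o=ctrl.get_obs();c=ctrl.camera("wrist");M=orient(42,1,1);print(o["eef_pos"],o["q"].round(2),o["wrist_force"])
cv2.imwrite("pics/w1.png",c["img"][:,:,::-1])
T=np.eye(4);T[:3,:3]=Rw(o).as_matrix();T[:3,3]=o["eef_pos"];c["extrinsics"]=T@c["T_tool_cam"]
for ce,a,l in blobs(c,20):
    p=ray(c,*ce,.105);print(ce.round(1),a,p.round(4),w2m(p).round(4))
for t in([-.24,.062,.074],[-.118,.062,.074]):print(go(o,m2w(t)-.025*M[:,2],M))
```

```text
[0.50547579 0.2189756  0.2202139 ] [ 0.52  0.11  1.94 -0.85  0.95  1.62] [ 0.55314842 -1.03491789  0.3251794 ]
[268.2  29. ] 29 [0.6227 0.2763 0.105 ] [-0.1898  0.1761  0.105 ]
[398.4 101.8] 275 [0.7093 0.1517 0.105 ] [-0.0469  0.125   0.105 ]
[463.1 207.1] 79 [ 0.7581 -0.0643  0.105 ] [ 0.1182 -0.0226  0.105 ]
[333.1 217.8] 317 [0.5861 0.1245 0.105 ] [-0.1314  0.0312  0.105 ]
[363.2 310.8] 28 [ 5.537e-01 -3.000e-04  1.050e-01] [-0.0854 -0.0891  0.105 ]
(array([ 0.0004, -0.0892,  0.0914]), array([ 0.1,  0.3, -0.4]))
(array([0.0014, 0.0013, 0.1733]), array([ 0.1,  0.3, -0.4]))
```

View pics/w1.png

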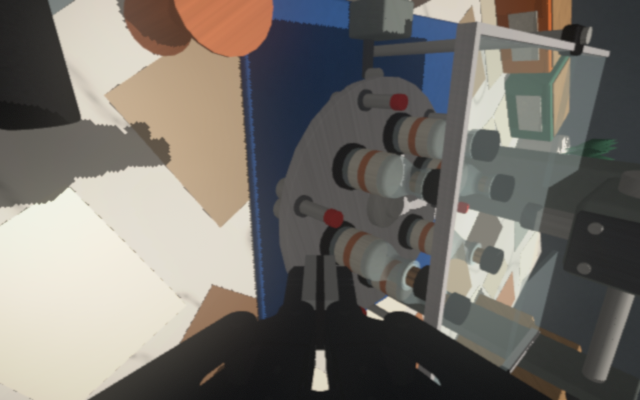

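The wrist view shows the post cap at (333,218), the fingertips at (318,260), and the cover edge at x≈450, with a clear way in.

Request:
{"api": "servo_tool", "payload": {"series": "1 0 -0.03 0.03 0 0 0;1 0 -0.06 0.06 0 0 0;1 0 -0.089 0.091 0 0 0;1 0 -0.089 0.091 0 0 0;1 0 -0.065 0.113 0 0 0;1 0 -0.045 0.133 0 0 0;1 0 -0.022 0.153 0 0 0;1 0 0.001 0.173 0 0 0;1 0 0.001 0.173 0 0 0;1 0 0.001 0.173 0 0 0"}}

```text
time_s: 3.87
eef_pos: [0.6024, 0.1514, 0.0977]
eef_rot: [0.321, 0.831, 0.423, 0.168]
wrist_force: [0.1, -0.2, -0.2]
opening: -0.001
grasp_force: 0.0
```

Run:
```python
from h import *
from bench import ctrl
o=ctrl.get_obs();c=ctrl.camera("wrist");print(w2m(o["eef_pos"]+.025*Rw(o).as_matrix()[:,2]).round(4),o["q"].round(2),o["wrist_force"])
cv2.imwrite("pics/w2.png",c["img"][:,:,::-1])
M=orient(42,1,1)
# tip x follows the post at +12 mm
for y in(.048,.03,.01,-.01,-.03):
    px=-np.sqrt(.13**2-(y-.019)**2);print(y,go(o,m2w([px+.012,y,.074])-.025*M[:,2],M))
```

```text
[-0.1169  0.0627  0.0792] [ 0.31  0.4   1.89 -1.08  0.66  1.77] [ 0.06649691 -0.1641675  -0.16233177]
0.048 (array([-0.0147, -0.0016,  0.0053]), array([ 0.5, -0. , -0.6]))
0.03 (array([-0.0327, -0.0035,  0.0034]), array([ 0.5, -0. , -0.6]))
0.01 (array([-0.0527, -0.0034,  0.0033]), array([ 0.5, -0. , -0.6]))
-0.01 (array([-0.0727, -0.001 ,  0.0053]), array([ 0.5, -0. , -0.6]))
-0.03 (array([-0.0927,  0.0039,  0.0095]), array([ 0.5, -0. , -0.6]))
```

View pics/w2.png

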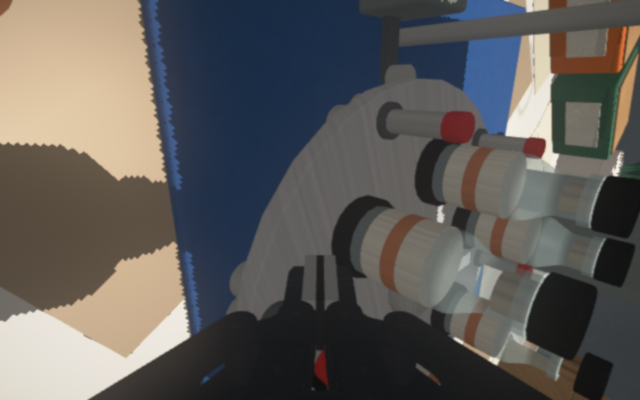

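The wrist view shows the fingers left of the post (its red cap shows between them at (320,370)), and the bottle at (400,250) is clear beyond the tips.

Request:
{"api": "servo_tool", "payload": {"series": "1 -0.007 -0.001 0.004 0 0 0;1 -0.014 -0.0016 0.005 0 0 0;1 -0.02 -0.002 0.005 0 0 0;1 -0.026 -0.003 0.004 0 0 0;1 -0.033 -0.0035 0.0035 0 0 0;1 -0.033 -0.0035 0.0035 0 0 0"}}

```text
time_s: 4.42
eef_pos: [0.5777, 0.1253, 0.0861]
eef_rot: [0.32, 0.83, 0.426, 0.163]
wrist_force: [0.6, -0.0, -0.8]
opening: 0.004
grasp_force: 0.0
```

```bash
cat > st.py <<'E'
from h import *
from bench import ctrl
import sys
o=ctrl.get_obs();F=o["wrist_force"];print("tip",w2m(o["eef_pos"]+.025*Rw(o).as_matrix()[:,2]).round(4),o["q"].round(2),"Fm",np.round([F@ex,F@ey,F[2]],1),o["time_s"])
M=orient(42,1,1)
for y in map(float,sys.argv[1:]):
    px=-np.sqrt(.13**2-(y-.019)**2);print(y,go(o,m2w([px+.012,y,.074])-.025*M[:,2],M))
E
cat > ang.py <<'E'
from h import *
from bench import ctrl
for n,box in(("top",(235,425,60,260)),("side",(180,345,90,300))):
    c=ctrl.camera(n);A=[]
    for ce,a,l in blobs(c,6):
        if a<60 and box[0]<ce[0]<box[1] and box[2]<ce[1]<box[3]:
            m=w2m(ray(c,*ce,.105));
            if abs(np.hypot(*m[:2])-.13)<.012:A.append((np.degrees(np.arctan2(m[1],m[0])-0)-30)%60)
    print(n,"dial mod 60 deg",np.round(A,1))
E
python3 st.py .03 .01 -.01 -.03; python3 ang.py
```

```text
tip [-0.1219  0.027   0.0676] [ 0.28  0.36  1.97 -1.13  0.62  1.8 ] Fm [ 0.5  0.3 -0.8] 4.4167
0.03 (array([ 0.0029,  0.0076, -0.0018]), array([ 0.1,  0.2, -0.1]))
0.01 (array([-0.0171,  0.0075, -0.0019]), array([ 0.1,  0.2, -0.1]))
-0.01 (array([-0.0371,  0.0098,  0.0002]), array([ 0.1,  0.2, -0.1]))
-0.03 (array([-0.057 ,  0.0145,  0.0045]), array([ 0.1,  0.2, -0.1]))
top dial mod 60 deg [28.  28.1 27.4 28.1 27.6]
side dial mod 60 deg [28.7 28.4 28.5 28.4 28. ]
```

```bash
cat > k.py <<'E'
from h import *
from scipy.optimize import least_squares
Q=np.array([[-1.418,.181,1.607,0,1.354,-.206],[.36,-.53,1.94,-.62,1.32,1.01],[.52,.11,1.94,-.85,.95,1.62],[.31,.4,1.89,-1.08,.66,1.77],[.28,.36,1.97,-1.13,.62,1.8]])
P=np.array([[.202,-.538,.256],[.3986,.0991,.4685],[.5055,.219,.2202],[.6024,.1514,.0977],[.5777,.1253,.0861]])
D=[[0,.984,.178,0],[.32,.831,.425,.161],[.32,.831,.424,.164],[.321,.831,.423,.168],[.32,.83,.426,.163]]
Z=np.array([R.from_quat([b,c,d,a]).as_matrix()[:,2] for a,b,c,d in D])
def rz(x,q2,q3):
    a,d,L2,L3,of,d6=x;s=q2+q3
    return a+L2*np.sin(q2)+L3*np.sin(s)+of*np.cos(s),d+L2*np.cos(q2)+L3*np.cos(s)-of*np.sin(s)
def f(x):
    W=P-x[5]*Z;r,z=rz(x,Q[:,1],Q[:,2]);e=np.r_[np.hypot(W[:,0],W[:,1])-r,W[:,2]-z,.05*(np.array(x)-[0,.35,.4,.4,0,.25])];return e
S=least_squares(f,[0,.35,.4,.4,0,.25]);X=S.x
def ik(tcp,M):
    w=tcp-X[5]*M[:,2];h=np.arctan2(w[1],w[0])
    s=least_squares(lambda q:np.array(rz(X,*q))-[np.hypot(*w[:2]),w[2]],[.3,1.95]);p=s.x.sum()
    e1=np.array([np.cos(p)*np.cos(h),np.cos(p)*np.sin(h),-np.sin(p)]);fz=np.array([np.sin(p)*np.cos(h),np.sin(p)*np.sin(h),np.cos(p)]);e2=np.array([-np.sin(h),np.cos(h),0])
    t=M[:,2];return np.r_[h,s.x,np.arctan2(t@e2,t@e1),np.arccos(t@fz)],np.abs(s.fun).max()
def tool(lean,head):
    return R.from_rotvec([0,0,np.radians(head)]).as_matrix()@orient(lean,1,1)
E
python3 - <<'E'
from k import *
print(X,np.abs(S.fun).max())
print(ik(P[4],orient(42,1,1)))
for a in(28,56):
  A=np.radians(150+a);post=np.array([.13*np.cos(A),.13*np.sin(A)])
  for lean in(36,40,45):
    for head in(-30,-15,0,15,30):
      for z in(.08,):
        M=tool(lean,head);tip=m2w([post[0]+.008,post[1]+.022,z])
        q,e=ik(tip-.025*M[:,2],M);print(a,lean,head,q.round(2),round(e,4))
E
```

```text
[0.02133641 0.31410654 0.41142453 0.50522435 0.06902404 0.28612868] 0.005261217563863385
(array([ 0.51094706,  0.36282334,  1.97402337, -1.06173503,  0.76595089]), np.float64(1.3928302955434901e-11))
28 36 -30 [ 0.5   0.48  1.7  -0.71  1.13] 0.0
28 36 -15 [ 0.49  0.4   1.83 -0.79  0.95] 0.0
28 36 0 [ 0.46  0.31  1.95 -0.86  0.76] 0.0
28 36 15 [ 0.4   0.24  2.04 -0.88  0.55] 0.0
28 36 30 [ 0.31  0.19  2.11 -0.76  0.35] 0.0
28 40 -30 [ 0.53  0.51  1.69 -0.77  1.16] 0.0
28 40 -15 [ 0.53  0.42  1.84 -0.88  0.97] 0.0
28 40 0 [ 0.5   0.33  1.97 -0.98  0.77] 0.0
28 40 15 [ 0.43  0.25  2.07 -1.07  0.55] 0.0
28 40 30 [ 0.33  0.19  2.15 -1.07  0.31] 0.0
28 45 -30 [ 0.56  0.55  1.69 -0.85  1.2 ] 0.0
28 45 -15 [ 0.56  0.45  1.84 -0.98  1.01] 0.0
28 45 0 [ 0.53  0.35  1.99 -1.12  0.8 ] 0.0
28 45 15 [ 0.46  0.26  2.11 -1.3   0.57] 0.0
28 45 30 [ 0.35  0.2   2.19 -1.53  0.31] 0.0
56 36 -30 [ 0.43  0.4   1.83 -0.74  1.06] 0.0
56 36 -15 [ 0.42  0.31  1.95 -0.82  0.88] 0.0
56 36 0 [ 0.37  0.22  2.06 -0.89  0.69] 0.0
56 36 15 [ 0.3   0.15  2.15 -0.89  0.48] 0.0
56 36 30 [ 0.19  0.11  2.21 -0.66  0.28] 0.0
56 40 -30 [ 0.46  0.42  1.83 -0.81  1.09] 0.0
56 40 -15 [ 0.45  0.33  1.97 -0.92  0.9 ] 0.0
56 40 0 [ 0.41  0.24  2.09 -1.03  0.7 ] 0.0
56 40 15 [ 0.32  0.16  2.19 -1.11  0.47] 0.0
56 40 30 [ 0.21  0.11  2.25 -1.04  0.22] 0.0
56 45 -30 [ 0.5   0.46  1.83 -0.89  1.13] 0.0
56 45 -15 [ 0.49  0.36  1.98 -1.03  0.94] 0.0
56 45 0 [ 0.45  0.26  2.11 -1.19  0.73] 0.0
56 45 15 [ 0.36  0.18  2.22 -1.39  0.49] 0.0
56 45 30 [ 0.22  0.12  2.29 -1.7   0.23] 0.0
```

```bash
cat > k.py <<'E'
from h import *
from scipy.optimize import least_squares
Q=np.array([[-1.418,.181,1.607,0,1.354,-.206],[.36,-.53,1.94,-.62,1.32,1.01],[.52,.11,1.94,-.85,.95,1.62],[.31,.4,1.89,-1.08,.66,1.77],[.28,.36,1.97,-1.13,.62,1.8]])
P=np.array([[.202,-.538,.256],[.3986,.0991,.4685],[.5055,.219,.2202],[.6024,.1514,.0977],[.5777,.1253,.0861]])
D=[[0,.984,.178,0],[.32,.831,.425,.161],[.32,.831,.424,.164],[.321,.831,.423,.168],[.32,.83,.426,.163]]
Z=np.array([R.from_quat([b,c,d,a]).as_matrix()[:,2] for a,b,c,d in D])
def fk(x,q):
    a,d,L2,L3,of,d6,a5=x;h,q2,q3,q4,q5=q[:5];s=q2+q3
    r=a+L2*np.sin(q2)+L3*np.sin(s)+of*np.cos(s);z=d+L2*np.cos(q2)+L3*np.cos(s)-of*np.sin(s)
    H=np.array([np.cos(h),np.sin(h),0]);f=np.sin(s)*H+np.cos(s)*ez;e1=np.cos(s)*H-np.sin(s)*ez;e2=np.array([-H[1],H[0],0])
    e=np.cos(q4)*e1+np.sin(q4)*e2;t=f*np.cos(q5)+e*np.sin(q5);u=-f*np.sin(q5)+e*np.cos(q5)
    return r*H+z*ez+d6*t+a5*u,t
x0=[0,.35,.4,.4,0,.25,0]
S=least_squares(lambda x:np.r_[np.ravel([fk(x,q)[0]-p for q,p in zip(Q,P)]),.02*(x-np.array(x0))],x0);X=S.x
def ik(tcp,M,q0=(.28,.36,1.97,-1.1,.62)):
    def g(q):p,t=fk(X,q);return np.r_[p-tcp,.3*(t-M[:,2])]
    s=least_squares(g,q0);return s.x,np.abs(s.fun).max()
def tool(lean,head):
    return R.from_rotvec([0,0,np.radians(head)]).as_matrix()@orient(lean,1,1)
E
python3 - <<'E'
from k import *
print(X.round(4),np.abs(S.fun).max(),[np.abs(fk(X,q)[1]-z).max().round(3) for q,z in zip(Q,Z)])
for a in(28,56):
  A=np.radians(150+a);post=np.array([.13*np.cos(A),.13*np.sin(A)])
  for lean in(36,40,45):
    for head in(-30,-15,0,15,30):
        M=tool(lean,head);tip=m2w([post[0]+.008,post[1]+.022,.08])
        q,e=ik(tip-.025*M[:,2],M);print(a,lean,head,q.round(2),round(e,4))
E
```

```text
[ 0.0549  0.1648  0.2631  0.4025 -0.0833  0.1375 -0.0517] 0.11603800169312939 [np.float64(0.0), np.float64(0.006), np.float64(0.007), np.float64(0.001), np.float64(0.005)]
28 36 -30 [ 0.32  0.45  1.77 -0.77  1.  ] 0.0
28 36 -15 [ 0.29  0.39  1.87 -0.85  0.81] 0.0
28 36 0 [ 0.26  0.34  1.95 -0.89  0.62] 0.0
28 36 15 [ 0.22  0.3   2.01 -0.89  0.43] 0.0
28 36 30 [ 0.18  0.29  2.06 -0.73  0.24] 0.0
28 40 -30 [ 0.33  0.46  1.77 -0.85  1.02] 0.0
28 40 -15 [ 0.31  0.39  1.88 -0.94  0.83] 0.0
28 40 0 [ 0.27  0.33  1.96 -1.02  0.62] 0.0
28 40 15 [ 0.22  0.3   2.02 -1.07  0.41] 0.0
28 40 30 [ 0.17  0.29  2.06 -1.    0.2 ] 0.0
28 45 -30 [ 0.35  0.48  1.77 -0.94  1.06] 0.0
28 45 -15 [ 0.32  0.4   1.89 -1.06  0.86] 0.0
28 45 0 [ 0.28  0.33  1.97 -1.18  0.64] 0.0
28 45 15 [ 0.22  0.3   2.03 -1.3   0.41] 0.0
28 45 30 [ 0.16  0.3   2.05 -1.41  0.18] 0.0
56 36 -30 [ 0.23  0.32  1.95 -0.81  0.92] 0.0
56 36 -15 [ 0.2   0.26  2.03 -0.88  0.73] 0.0
56 36 0 [ 0.16  0.21  2.11 -0.93  0.54] 0.0
56 36 15 [ 0.11  0.19  2.16 -0.89  0.35] 0.0
56 36 30 [ 0.08  0.18  2.2  -0.63  0.17] 0.0
56 40 -30 [ 0.24  0.33  1.95 -0.89  0.94] 0.0
56 40 -15 [ 0.21  0.26  2.04 -0.99  0.75] 0.0
56 40 0 [ 0.16  0.21  2.12 -1.07  0.54] 0.0
56 40 15 [ 0.11  0.18  2.16 -1.11  0.33] 0.0
56 40 30 [ 0.05  0.18  2.2  -0.97  0.12] 0.0
56 45 -30 [ 0.26  0.34  1.95 -0.99  0.98] 0.0
56 45 -15 [ 0.22  0.26  2.05 -1.12  0.78] 0.0
56 45 0 [ 0.17  0.21  2.13 -1.25  0.56] 0.0
56 45 15 [ 0.11  0.18  2.17 -1.39  0.33] 0.0
56 45 30 [ 0.04  0.19  2.16 -1.53  0.09] 0.0
```

```bash
cat > st.py <<'E'
from k import *
from bench import ctrl
import sys
o=ctrl.get_obs();F=o["wrist_force"];print("tip",w2m(o["eef_pos"]+.025*Rw(o).as_matrix()[:,2]).round(4),o["q"].round(2),"Fm",np.round([F@ex,F@ey,F[2]],1),o["time_s"])
M=tool(39,-15)
for y in map(float,sys.argv[1:]):
    px=-np.sqrt(.13**2-(y-.022)**2);t=m2w([px+.01,y,.078])-.025*M[:,2];print(y,*go(o,t,M),ik(t,M)[0][3].round(2))
E
python3 st.py .032 .027 .01 -.01 -.02 -.03 -.035
```

```text
tip [-0.1213  0.028   0.0679] [ 0.28  0.37  1.97 -1.13  0.62  1.8 ] Fm [-0.4 -0.1 -0.2] 4.5167
0.032 [ 0.008   0.0097 -0.006 ] [ 3.1 -9.6 11.2] -0.92
0.027 [ 0.003   0.0095 -0.0062] [ 3.1 -9.6 11.2] -0.92
0.01 [-0.014   0.0099 -0.0058] [ 3.1 -9.6 11.2] -0.94
-0.01 [-0.034   0.0125 -0.0035] [ 3.1 -9.6 11.2] -0.95
-0.02 [-0.044   0.0148 -0.0015] [ 3.1 -9.6 11.2] -0.96
-0.03 [-0.054   0.0177  0.0012] [ 3.1 -9.6 11.2] -0.97
-0.035 [-0.059   0.0194  0.0027] [ 3.1 -9.6 11.2] -0.97
```

Request:
{"api": "servo_tool", "payload": {"series": "1 0.004 0.005 -0.003 1.5 -4.8 5.6;1 0.008 0.0097 -0.006 3.1 -9.6 11.2;1 0.008 0.0097 -0.006 3.1 -9.6 11.2;1 0.008 0.0097 -0.006 3.1 -9.6 11.2;1 0.008 0.0097 -0.006 3.1 -9.6 11.2"}}

```text
time_s: 4.93
eef_pos: [0.5862, 0.1305, 0.0969]
eef_rot: [0.314, 0.886, 0.32, 0.113]
wrist_force: [-0.4, -0.1, -0.2]
opening: 0.001
grasp_force: 0.0
```

```bash
python3 st.py .03 .015 0 -.015 -.025 -.03 -.035;python3 ang.py
```

```text
tip [-0.1196  0.0323  0.0775] [ 0.31  0.42  1.82 -0.9   0.84  1.79] Fm [-0.3 -0.3 -0.2] 4.9333
0.03 [-0.0022  0.0007 -0.0001] [ 0.  -0.1  0.2] -0.92
0.015 [-0.0167  0.0036  0.0022] [ 0.  -0.1  0.2] -0.93
0.0 [-0.0308  0.0078  0.0057] [ 0.  -0.1  0.2] -0.94
-0.015 [-0.0444  0.0134  0.0102] [ 0.  -0.1  0.2] -0.95
-0.025 [-0.0532  0.018   0.0139] [ 0.  -0.1  0.2] -0.96
-0.03 [-0.0575  0.0205  0.016 ] [ 0.  -0.1  0.2] -0.97
-0.035 [-0.0618  0.0232  0.0182] [ 0.  -0.1  0.2] -0.97
top dial mod 60 deg [28.2 29.  27.8 29.  28.1]
side dial mod 60 deg [28.7 28.4 30.4 28.4 27.9]
```

Request:
{"api": "servo_tool", "payload": {"series": "1 -0.006 0.001 0.001 0 0 0;1 -0.011 0.002 0.0015 0 0 0;1 -0.016 0.0035 0.002 0 0 0;1 -0.021 0.005 0.003 0 0 0;1 -0.026 0.0063 0.0045 0 0 0;1 -0.031 0.0078 0.0057 0 0 0;1 -0.031 0.0078 0.0057 0 0 0"}}

```text
time_s: 5.62
eef_pos: [0.5682, 0.1025, 0.0981]
eef_rot: [0.314, 0.887, 0.319, 0.113]
wrist_force: [0.5, -0.3, -0.7]
opening: 0.002
grasp_force: 0.0
```

```bash
python3 st.py 0 -.01 -.015 -.02 -.025 -.03 -.035;python3 ang.py
```

```text
tip [-0.118  -0.0011  0.0787] [ 0.27  0.37  1.89 -0.93  0.8   1.79] Fm [ 0.6  0.  -0.7] 5.6167
0.0 [ 0.001  -0.0007  0.0003] [ 0. -0.  0.] -0.94
-0.01 [-0.0081  0.0029  0.0032] [ 0. -0.  0.] -0.95
-0.015 [-0.0126  0.0049  0.0048] [ 0. -0.  0.] -0.95
-0.02 [-0.017   0.0071  0.0066] [ 0. -0.  0.] -0.96
-0.025 [-0.0213  0.0095  0.0085] [ 0. -0.  0.] -0.96
-0.03 [-0.0256  0.012   0.0106] [ 0. -0.  0.] -0.97
-0.035 [-0.0299  0.0148  0.0128] [ 0. -0.  0.] -0.97
top dial mod 60 deg [39.3 38.5 39.8 38.9 39.5]
side dial mod 60 deg [40.1 39.1 39.  39.6 39. ]
```

Request:
{"api": "servo_tool", "payload": {"series": "1 -0.004 0.0013 0.0015 0 0 0;1 -0.008 0.0029 0.003 0 0 0;1 -0.0125 0.005 0.0048 0 0 0;1 -0.017 0.007 0.0066 0 0 0;1 -0.0205 0.009 0.008 0 0 0;1 -0.0205 0.009 0.008 0 0 0"}}

```text
time_s: 6.22
eef_pos: [0.5602, 0.0802, 0.0973]
eef_rot: [0.314, 0.887, 0.319, 0.113]
wrist_force: [-0.4, 0.5, 0.1]
opening: 0.002
grasp_force: 0.0
```

```bash
python3 st.py -.025 -.028 -.03 -.032 -.034 -.036 -.04;python3 ang.py
```

```text
tip [-0.1116 -0.0239  0.0779] [ 0.23  0.34  1.94 -0.95  0.77  1.78] Fm [-0.6  0.1  0.1] 6.2167
-0.025 [-0.001   0.0006  0.0003] [-0.  0.  0.] -0.96
-0.028 [-0.0036  0.0021  0.0015] [-0.  0.  0.] -0.96
-0.03 [-0.0053  0.0031  0.0024] [-0.  0.  0.] -0.97
-0.032 [-0.007   0.0042  0.0033] [-0.  0.  0.] -0.97
-0.034 [-0.0087  0.0053  0.0042] [-0.  0.  0.] -0.97
-0.036 [-0.0103  0.0064  0.0051] [-0.  0.  0.] -0.97
-0.04 [-0.0137  0.0088  0.007 ] [-0.  0.  0.] -0.97
top dial mod 60 deg [49.2 48.5 49.4 48.6 49.2]
side dial mod 60 deg [49.2 49.2 48.5 49.1]
```

Request:
{"api": "servo_tool", "payload": {"series": "1 -0.002 0.0012 0.001 0 0 0;1 -0.004 0.0023 0.0018 0 0 0;1 -0.006 0.0035 0.0028 0 0 0;1 -0.006 0.0035 0.0028 0 0 0"}}

```text
time_s: 6.65
eef_pos: [0.5594, 0.0742, 0.0977]
eef_rot: [0.314, 0.887, 0.319, 0.114]
wrist_force: [0.3, 2.8, -0.9]
opening: -0.001
grasp_force: 1.1
```

```bash
python3 st.py -.031 -.033 -.035 -.036 -.037 -.038 -.04 ;python3 ang.py
```

```text
tip [-0.1087 -0.0292  0.0783] [ 0.21  0.33  1.95 -0.95  0.76  1.78] Fm [-1.4  2.5 -0.9] 6.65
-0.031 [-0.0017  0.0002  0.0005] [-0.  -0.2  0. ] -0.97
-0.033 [-0.0034  0.0013  0.0014] [-0.  -0.2  0. ] -0.97
-0.035 [-0.005   0.0024  0.0023] [-0.  -0.2  0. ] -0.97
-0.036 [-0.0059  0.003   0.0028] [-0.  -0.2  0. ] -0.97
-0.037 [-0.0067  0.0035  0.0033] [-0.  -0.2  0. ] -0.97
-0.038 [-0.0075  0.0041  0.0037] [-0.  -0.2  0. ] -0.97
-0.04 [-0.0092  0.0053  0.0047] [-0.  -0.2  0. ] -0.97
top dial mod 60 deg [50.8 49.7 50.9 50.  50.7]
side dial mod 60 deg [50.5 50.5 50.1 49.9]
```

Request:
{"api": "servo_tool", "payload": {"series": "1 -0.0015 0.0009 0.0008 0 0 0;1 -0.003 0.0019 0.0016 0 0 0;1 -0.0045 0.0029 0.0024 0 0 0;1 -0.0045 0.0029 0.0024 0 0 0;1 -0.0045 0.0029 0.0024 0 0 0"}}

```text
time_s: 7.17
eef_pos: [0.5593, 0.0697, 0.0981]
eef_rot: [0.313, 0.887, 0.32, 0.115]
wrist_force: [4.2, 6.5, -0.4]
opening: 0.001
grasp_force: 3.8
```

```bash
python3 st.py -.036 -.037 -.038 -.04 -.042 ;python3 ang.py
```

```text
tip [-0.1062 -0.0327  0.0787] [ 0.2   0.33  1.96 -0.96  0.74  1.78] Fm [-0.4  7.8 -0.4] 7.1667
-0.036 [-0.003   0.0001  0.0009] [-0.  -0.4  0. ] -0.97
-0.037 [-0.0039  0.0007  0.0014] [-0.  -0.4  0. ] -0.97
-0.038 [-0.0047  0.0013  0.0018] [-0.  -0.4  0. ] -0.97
-0.04 [-0.0064  0.0025  0.0028] [-0.  -0.4  0. ] -0.97
-0.042 [-0.008   0.0037  0.0038] [-0.  -0.4  0. ] -0.98
top dial mod 60 deg [52.2 51.2 52.3 51.4 52.2]
side dial mod 60 deg [52.3 51.9 51.4 51.5]
```

Request:
{"api": "servo_tool", "payload": {"series": "1 -0.001 0.0006 0.0005 0 0 0;1 -0.002 0.0012 0.001 0 0 0;1 -0.003 0.0019 0.0016 0 0 0;1 -0.003 0.0019 0.0016 0 0 0;1 -0.003 0.0019 0.0016 0 0 0"}}

```text
time_s: 7.68
eef_pos: [0.558, 0.0647, 0.098]
eef_rot: [0.314, 0.887, 0.319, 0.114]
wrist_force: [3.2, 2.8, -0.3]
opening: 0.004
grasp_force: 2.0
```

```bash
python3 st.py -.038 -.04 -.042 ;python3 ang.py
```

```text
tip [-0.1044 -0.0377  0.0786] [ 0.2   0.32  1.96 -0.96  0.74  1.77] Fm [ 1.   4.2 -0.3] 7.6833
-0.038 [-0.0005 -0.001  -0.0001] [ 0.  -0.2  0. ] -0.97
-0.04 [-0.0021  0.0002  0.0009] [ 0.  -0.2  0. ] -0.97
-0.042 [-0.0038  0.0014  0.0019] [ 0.  -0.2  0. ] -0.98
top dial mod 60 deg [54.6 53.9 54.8 53.9 54.8]
side dial mod 60 deg [54.2 54.9 54.  54. ]
```

Request:
{"api": "servo_tool", "payload": {"series": "1 -0.001 0.0006 0.0005 0 0 0;1 -0.002 0.0012 0.001 0 0 0;1 -0.002 0.0012 0.001 0 0 0;1 -0.002 0.0012 0.001 0 0 0;1 -0.002 0.0012 0.001 0 0 0"}}

```text
time_s: 8.2
eef_pos: [0.5557, 0.0614, 0.0968]
eef_rot: [0.314, 0.887, 0.319, 0.112]
wrist_force: [-0.1, 0.2, -0.1]
opening: 0.005
grasp_force: 0.0
```

```bash
python3 st.py -.038 -.04 -.042 ;python3 ang.py
```

```text
tip [-0.1043 -0.0418  0.0774] [ 0.19  0.32  1.97 -0.96  0.74  1.77] Fm [-0.2  0.1 -0.1] 8.2
-0.038 [ 0.0034 -0.0012 -0.0017] [-0.  0.  0.] -0.97
-0.04 [ 0.0017  0.     -0.0008] [-0.  0.  0.] -0.97
-0.042 [0.0001 0.0013 0.0002] [-0.  0.  0.] -0.98
top dial mod 60 deg [ 0.5 59.8 59.   0.3 59.  59.6]
side dial mod 60 deg [ 0.  59.5 59.  59.5]
```

The roller dropped in: the dial reads about 59.7° and the force is gone. I'll retreat straight out to the front.

Run:
```python
from h import *
from bench import ctrl
o=ctrl.get_obs();d=.025*Rw(o).as_matrix()[:,2]
for t in([-.12,-.034,.078],[-.25,-.02,.085],[-.32,0,.4]):p=m2w(t)-d;print(p.round(3),go(o,p))
```

```text
[0.547 0.077 0.097] (array([ 0.003 , -0.0132, -0.0112]), 0)
[0.45  0.164 0.104] (array([-0.017 , -0.1092, -0.0979]), 0)
[0.404 0.221 0.419] (array([-0.0159,  0.0323, -0.3885]), 0)
```

Request:
{"api": "servo_tool", "payload": {"series": "1 0.003 -0.0132 -0.011 0 0 0;1 -0.002 -0.04 -0.035 0 0 0;1 -0.007 -0.065 -0.058 0 0 0;1 -0.012 -0.09 -0.08 0 0 0;1 -0.017 -0.109 -0.098 0 0 0;1 -0.017 -0.109 -0.098 0 0 0;1 -0.017 0.03 -0.3 0 0 0;1 -0.017 0.03 -0.3 0 0 0;1 -0.017 0.032 -0.388 0 0 0;1 -0.017 0.032 -0.388 0 0 0;1 -0.017 0.032 -0.388 0 0 0;1 -0.017 0.032 -0.388 0 0 0"}}

```text
time_s: 9.3
eef_pos: [0.4161, 0.204, 0.3503]
eef_rot: [0.314, 0.887, 0.319, 0.113]
wrist_force: [0.0, 1.0, -0.1]
opening: 0.001
grasp_force: 0.0
```

```bash
python3 ang.py
python3 - <<'E'
from h import *
from bench import ctrl
c=ctrl.camera("top")
b=max(blobs(c,100),key=lambda b:b[1] if 330<b[0][0]<430 else 0);print(b[0],b[1],ray(c,*b[0],.327))
o=ctrl.get_obs();print(o["eef_pos"],o["q"].round(2))
for s in(1,-1):
  for al in(0,1):
    M=orient(0,s,al);print(s,al,go(o,m2w([-.0806,-.262,.45])-.025*M[:,2],M),M[:,0].round(2))
print(go(o,[.42,0,.5])[0],m2w([-.0806,-.262,.45]))
E
```

```text
top dial mod 60 deg [ 0.5  0.  59.   0.2 58.9 59.8]
side dial mod 60 deg [ 0.  59.7 59.5 59.  59.5]
[396.54090909 236.63636364] 440 [ 0.46014354 -0.13682696  0.327     ]
[0.41795811 0.20541635 0.35241656] [ 0.6  -0.12  1.85 -0.69  1.38  1.61]
1 0 (array([-0.1914,  0.3066,  0.0888]), array([  27.8,   35.3, -100.5])) [-0.81  0.58 -0.  ]
1 1 (array([-0.1914,  0.3066,  0.0888]), array([ 38.9,   4.6, -14.5])) [0.58 0.81 0.  ]
-1 0 (array([-0.1914,  0.3066,  0.0888]), array([ 32.9, -26. ,  71.8])) [ 0.81 -0.58  0.  ]
-1 1 (array([-0.1914,  0.3066,  0.0888]), array([  6.5, -55.5, 156.1])) [-0.58 -0.81  0.  ]
[-0.1281  0.2176 -0.0149] [ 0.45713811 -0.14379361  0.45      ]
```

Request:
{"api": "servo_tool", "payload": {"series": "1 -0.192 0.306 0.089 39 4.5 -14.5;1 -0.192 0.306 0.089 39 4.5 -14.5;1 -0.192 0.306 0.089 39 4.5 -14.5;1 -0.192 0.306 0.089 39 4.5 -14.5;1 -0.192 0.306 0.089 39 4.5 -14.5;1 -0.192 0.306 0.089 39 4.5 -14.5;1 -0.192 0.306 0.089 39 4.5 -14.5;1 -0.192 0.306 0.089 39 4.5 -14.5;1 -0.192 0.306 0.089 39 4.5 -14.5;1 -0.192 0.306 0.089 39 4.5 -14.5;1 -0.192 0.306 0.089 39 4.5 -14.5;1 -0.192 0.306 0.089 39 4.5 -14.5"}}

```text
time_s: 10.45
eef_pos: [0.4557, -0.1482, 0.4703]
eef_rot: [-0.001, 0.891, 0.455, -0.006]
wrist_force: [0.2, 0.5, 0.3]
opening: -0.001
grasp_force: 0.0
```

```bash
cat > lv.py <<'E'
from h import *
from bench import ctrl
import sys
o=ctrl.get_obs();F=o["wrist_force"];t=w2m(o["eef_pos"]+.025*Rw(o).as_matrix()[:,2])
th=np.arcsin(np.clip((t[2]-.013-.285)/.2,-1,1));print("tip",t.round(4),o["q"].round(2),"Fm",np.round([F@ex,F@ey,F[2]],1),"lever rad",round(np.radians(12)-th,3),o["time_s"])
M=orient(0,1,1)
for a in map(float,sys.argv[1:]):
    b=np.radians(12)-a;p=m2w([.115-.2*np.cos(b),-.257,.285+.2*np.sin(b)+.013])-.025*M[:,2];print(a,*go(o,p,M))
E
python3 lv.py -.1 0 .1
```

```text
tip [-0.0793 -0.2667  0.4453] [-0.56 -0.12  1.5  -0.01  1.77  0.07] Fm [-0.1  0.5  0.3] lever rad -0.619 10.45
-0.1 [0.0103 0.0042 0.0863] [-0.4  0.5 -0.4]
0.0 [ 0.0104 -0.0008  0.1057] [-0.4  0.5 -0.4]
0.1 [ 0.0106 -0.0038  0.1254] [-0.4  0.5 -0.4]
```

Request:
{"api": "servo_tool", "payload": {"series": "1 0.005 0.002 0.04 0 0 0;1 0.0103 0.002 0.08 -0.4 0.5 -0.4;1 0.0104 0 0.095 -0.4 0.5 -0.4;1 0.0104 -0.0008 0.1 -0.4 0.5 -0.4;1 0.0104 -0.0008 0.106 -0.4 0.5 -0.4;1 0.0105 -0.0018 0.112 -0.4 0.5 -0.4;1 0.0105 -0.0025 0.118 -0.4 0.5 -0.4;1 0.0106 -0.0038 0.125 -0.4 0.5 -0.4;1 0.0106 -0.0038 0.125 -0.4 0.5 -0.4"}}

```text
time_s: 11.2
eef_pos: [0.4579, -0.134, 0.3462]
eef_rot: [0.001, 0.888, 0.461, 0.001]
wrist_force: [0.0, 2.2, 2.7]
opening: 0.001
grasp_force: 1.4
```

```bash
python3 lv.py .1 .2 .3 .4 .5
python3 - <<'E'
from bench import ctrl
import cv2
for n,(x0,x1,y0,y1) in(("side",(180,380,70,220)),):
    c=ctrl.camera(n);cv2.imwrite("pics/lev.png",cv2.resize(c["img"][y0:y1,x0:x1,::-1],None,fx=3.5,fy=3.5))
E
```

```text
tip [-0.0856 -0.2535  0.3212] [-0.53 -0.11  1.73  0.    1.52  0.08] Fm [-1.2  1.8  2.7] lever rad 0.093 11.2
0.1 [-0.0035  0.0018  0.0014] [ 0.2 -0.   0.4]
0.2 [-0.0035  0.0006  0.0213] [ 0.2 -0.   0.4]
0.3 [-0.0035  0.0013  0.0413] [ 0.2 -0.   0.4]
0.4 [-0.0035  0.0041  0.0611] [ 0.2 -0.   0.4]
0.5 [-0.0036  0.0088  0.0806] [ 0.2 -0.   0.4]
```

View pics/lev.png

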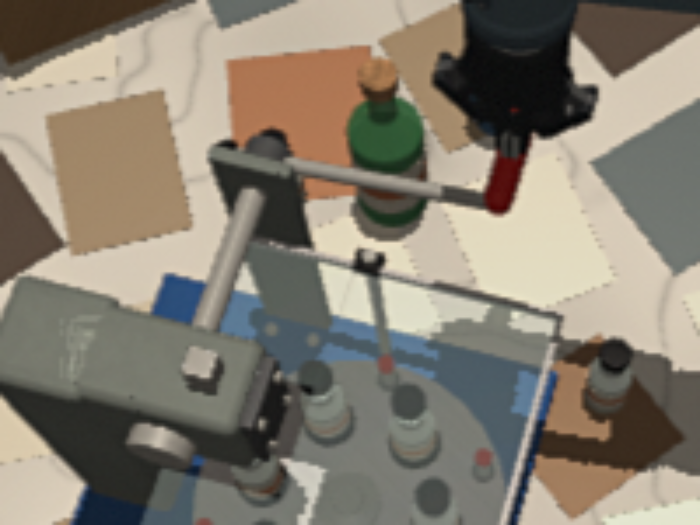

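The side view shows the fingertips on the red grip at (508,145) in the crop, near its middle. I continue down along the arc.

Request:
{"api": "servo_tool", "payload": {"series": "1 -0.002 0.001 0.006 0 0 0;1 -0.003 0.001 0.012 0 0 0;1 -0.0035 0.0007 0.018 0 0 0;1 -0.0035 0.0007 0.024 0 0 0;1 -0.0035 0.0008 0.03 0 0 0;1 -0.0035 0.001 0.036 0 0 0;1 -0.0035 0.0014 0.042 0 0 0;1 -0.0035 0.002 0.048 0 0 0;1 -0.0035 0.003 0.054 0 0 0;1 -0.0035 0.0041 0.06 0 0 0;1 -0.0035 0.0041 0.061 0 0 0"}}

```text
time_s: 12.17
eef_pos: [0.4592, -0.1398, 0.2842]
eef_rot: [0.001, 0.888, 0.46, 0.0]
wrist_force: [-1.8, 1.4, 3.4]
opening: 0.001
grasp_force: 1.9
```

```bash
python3 lv.py .4 .45 .5 .55 .6 .65
```

```text
tip [-0.0812 -0.2576  0.2592] [-0.54 -0.06  1.81 -0.    1.4   0.07] Fm [-2.3  0.1  3.4] lever rad 0.405 12.1667
0.4 [ 0.0006 -0.0001 -0.0009] [0.1 0.  0.3]
0.45 [0.0006 0.002  0.0089] [0.1 0.  0.3]
0.5 [0.0006 0.0046 0.0185] [0.1 0.  0.3]
0.55 [0.0006 0.0077 0.028 ] [0.1 0.  0.3]
0.6 [0.0006 0.0112 0.0374] [0.1 0.  0.3]
0.65 [0.0005 0.0153 0.0465] [0.1 0.  0.3]
```

Request:
{"api": "servo_tool", "payload": {"series": "1 0 0.001 0.005 0 0 0;1 0.0005 0.002 0.009 0 0 0;1 0.0005 0.003 0.014 0 0 0;1 0.0005 0.0046 0.0185 0 0 0;1 0.0005 0.006 0.023 0 0 0;1 0.0005 0.0077 0.028 0 0 0;1 0.0005 0.0077 0.028 0 0 0"}}

```text
time_s: 12.75
eef_pos: [0.4659, -0.1439, 0.2573]
eef_rot: [0.001, 0.888, 0.46, 0.0]
wrist_force: [-3.0, 1.5, 6.0]
opening: -0.001
grasp_force: 3.2
```

```bash
python3 lv.py .55 .6 .65 .7
```

```text
tip [-0.0734 -0.2571  0.2323] [-0.54 -0.02  1.82 -0.    1.34  0.07] Fm [-3.3 -0.5  6. ] lever rad 0.544 12.75
0.55 [ 0.     -0.0001  0.0011] [0.1 0.  0.3]
0.6 [0.     0.0035 0.0104] [0.1 0.  0.3]
0.65 [0.     0.0075 0.0196] [0.1 0.  0.3]
0.7 [-0.      0.012   0.0285] [0.1 0.  0.3]
```

Request:
{"api": "servo_tool", "payload": {"series": "1 0 0.0017 0.004 0 0 0;1 0 0.003 0.008 0 0 0;1 0 0.0035 0.0104 0 0 0;1 0 0.0035 0.0104 0 0 0"}}

```text
time_s: 13.08
eef_pos: [0.4692, -0.1462, 0.2475]
eef_rot: [0.002, 0.888, 0.46, 0.001]
wrist_force: [-1.4, 2.0, 6.9]
opening: 0.001
grasp_force: 3.6
```

```bash
python3 lv.py .6 .63 .66 .7
```

```text
tip [-0.0693 -0.2569  0.2225] [-0.54 -0.    1.82 -0.    1.32  0.07] Fm [-2.3  0.8  6.9] lever rad 0.596 13.0833
0.6 [-0.0001 -0.0005  0.0007] [0.2 0.  0.3]
0.63 [-0.0001  0.0018  0.0062] [0.2 0.  0.3]
0.66 [-0.0001  0.0043  0.0116] [0.2 0.  0.3]
0.7 [-0.0001  0.0079  0.0188] [0.2 0.  0.3]
```

Request:
{"api": "servo_tool", "payload": {"series": "1 0 0.001 0.003 0 0 0;1 0 0.0018 0.006 0 0 0;1 0 0.003 0.009 0 0 0;1 0 0.003 0.009 0 0 0"}}

```text
time_s: 13.42
eef_pos: [0.4718, -0.148, 0.2387]
eef_rot: [0.002, 0.888, 0.461, 0.001]
wrist_force: [-2.3, 1.2, 7.8]
opening: 0.004
grasp_force: 3.9
```

```bash
python3 lv.py .67 .69 .71 .75
```

```text
tip [-0.0661 -0.2569  0.2137] [-0.54  0.01  1.83 -0.    1.3   0.07] Fm [-2.5 -0.4  7.8] lever rad 0.645 13.4167
0.67 [-0.0001  0.002   0.0046] [0.2 0.  0.3]
0.69 [-0.0001  0.0038  0.0082] [0.2 0.  0.3]
0.71 [-0.0001  0.0057  0.0117] [0.2 0.  0.3]
0.75 [-0.0001  0.0097  0.0187] [0.2 0.  0.3]
```

Request:
{"api": "servo_tool", "payload": {"series": "1 0 0.0013 0.003 0 0 0;1 0 0.0025 0.006 0 0 0;1 0 0.0038 0.008 0 0 0;1 0 0.0038 0.008 0 0 0"}}

```text
time_s: 13.75
eef_pos: [0.4747, -0.1501, 0.2306]
eef_rot: [0.001, 0.888, 0.461, 0.001]
wrist_force: [-2.4, 1.4, 8.9]
opening: 0.003
grasp_force: 3.9
```

```bash
python3 lv.py .71 .73 .75 .8
```

```text
tip [-0.0626 -0.2569  0.2056] [-0.54  0.03  1.83 -0.    1.28  0.07] Fm [-2.8 -0.3  8.9] lever rad 0.69 13.75
0.71 [-0.0001  0.0022  0.0036] [0.2 0.  0.3]
0.73 [-0.0001  0.0042  0.0071] [0.2 0.  0.3]
0.75 [-0.0001  0.0062  0.0105] [0.2 0.  0.3]
0.8 [-0.0001  0.0115  0.019 ] [0.2 0.  0.3]
```

Request:
{"api": "servo_tool", "payload": {"series": "1 0 0.0013 0.0025 0 0 0;1 0 0.0026 0.005 0 0 0;1 0 0.004 0.007 0 0 0;1 0 0.004 0.007 0 0 0"}}

```text
time_s: 14.08
eef_pos: [0.4776, -0.1521, 0.2234]
eef_rot: [0.001, 0.888, 0.461, 0.0]
wrist_force: [-4.3, 3.0, 8.1]
opening: 0.003
grasp_force: 3.8
```

```bash
python3 lv.py .75 .77 .8 .85
```

```text
tip [-0.059  -0.2569  0.1984] [-0.55  0.05  1.82 -0.    1.27  0.07] Fm [-5.2  0.   8.1] lever rad 0.731 14.0833
0.75 [-0.0001  0.0026  0.0033] [0.1 0.  0.3]
0.77 [-0.0001  0.0047  0.0067] [0.1 0.  0.3]
0.8 [-0.0001  0.0079  0.0117] [0.1 0.  0.3]
0.85 [-0.0002  0.0137  0.0199] [0.1 0.  0.3]
```

Request:
{"api": "servo_tool", "payload": {"series": "1 0 0.0013 0.002 0 0 0;1 0 0.0026 0.004 0 0 0;1 0 0.0036 0.0055 0 0 0;1 0 0.0036 0.0055 0 0 0"}}

```text
time_s: 14.42
eef_pos: [0.4803, -0.154, 0.2177]
eef_rot: [0.001, 0.888, 0.461, 0.0]
wrist_force: [-4.9, 3.2, 7.2]
opening: -0.003
grasp_force: 3.7
```

```bash
python3 lv.py .77 .79 .81 .85
```

```text
tip [-0.0558 -0.2569  0.1927] [-0.55  0.06  1.82 -0.    1.26  0.07] Fm [-5.9 -0.2  7.2] lever rad 0.764 14.4167
0.77 [-0.0001  0.0014  0.0011] [0.1 0.  0.3]
0.79 [-0.0001  0.0036  0.0044] [0.1 0.  0.3]
0.81 [-0.0002  0.0058  0.0078] [0.1 0.  0.3]
0.85 [-0.0002  0.0104  0.0143] [0.1 0.  0.3]
```

Request:
{"api": "servo_tool", "payload": {"series": "1 0 0.001 0.0018 0 0 0;1 0 0.0022 0.0036 0 0 0;1 0 0.0034 0.005 0 0 0;1 0 0.0034 0.005 0 0 0"}}

```text
time_s: 14.75
eef_pos: [0.4831, -0.156, 0.2128]
eef_rot: [0.001, 0.888, 0.461, 0.0]
wrist_force: [-3.8, 2.4, 7.9]
opening: -0.0
grasp_force: 3.7
```

```bash
python3 lv.py .8 .82 .85 .9
```

```text
tip [-0.0523 -0.2568  0.1878] [-0.55  0.07  1.82 -0.    1.25  0.07] Fm [-4.5 -0.3  7.9] lever rad 0.793 14.75
0.8 [-0.0002  0.0013  0.0011] [0.1 0.  0.3]
0.82 [-0.0002  0.0035  0.0044] [0.1 0.  0.3]
0.85 [-0.0002  0.007   0.0093] [0.1 0.  0.3]
0.9 [-0.0003  0.0132  0.0172] [0.1 0.  0.3]
```

Request:
{"api": "servo_tool", "payload": {"series": "1 0 0.0012 0.0015 0 0 0;1 0 0.0024 0.003 0 0 0;1 0 0.0037 0.0045 0 0 0;1 0 0.0037 0.0045 0 0 0"}}

```text
time_s: 15.08
eef_pos: [0.4861, -0.158, 0.2084]
eef_rot: [0.0, 0.888, 0.461, 0.0]
wrist_force: [-5.5, 2.8, 9.9]
opening: 0.003
grasp_force: 4.6
```

```bash
python3 lv.py .82 .84 .86 .9
```

```text
tip [-0.0487 -0.2568  0.1834] [-0.55  0.09  1.81 -0.    1.24  0.07] Fm [-6.1 -0.9  9.9] lever rad 0.82 15.0833
0.82 [-0.0002 -0.0001  0.0001] [0.1 0.  0.3]
0.84 [-0.0002  0.0022  0.0033] [0.1 0.  0.3]
0.86 [-0.0003  0.0046  0.0065] [0.1 0.  0.3]
0.9 [-0.0003  0.0096  0.0128] [0.1 0.  0.3]
```

Request:
{"api": "servo_tool", "payload": {"series": "1 0 0.001 0.0013 0 0 0;1 0 0.002 0.0026 0 0 0;1 0 0.002 0.003 0 0 0;1 0 0.002 0.003 0 0 0"}}

```text
time_s: 15.42
eef_pos: [0.4876, -0.159, 0.2061]
eef_rot: [0.0, 0.888, 0.461, 0.0]
wrist_force: [-7.2, 4.9, 13.2]
opening: 0.003
grasp_force: 7.0
```

```bash
python3 lv.py .84 .86 .88 .9
```

```text
tip [-0.047  -0.2567  0.1811] [-0.55  0.09  1.81 -0.    1.24  0.07] Fm [-8.7 -0.2 13.2] lever rad 0.834 15.4167
0.84 [-0.0003  0.0004  0.001 ] [0.  0.  0.4]
0.86 [-0.0003  0.0028  0.0042] [0.  0.  0.4]
0.88 [-0.0003  0.0053  0.0074] [0.  0.  0.4]
0.9 [-0.0004  0.0078  0.0105] [0.  0.  0.4]
```

Request:
{"api": "servo_tool", "payload": {"series": "1 0 0.0008 0.001 0 0 0;1 0 0.0015 0.002 0 0 0;1 0 0.0015 0.0025 0 0 0;1 0 0.0015 0.0025 0 0 0"}}

```text
time_s: 15.75
eef_pos: [0.4887, -0.1598, 0.2041]
eef_rot: [0.0, 0.888, 0.461, -0.0]
wrist_force: [-9.8, 5.0, 18.0]
opening: -0.003
grasp_force: 9.0
```

```bash
python3 lv.py .86 .88
```

```text
tip [-0.0456 -0.2567  0.1791] [-0.55  0.1   1.81 -0.    1.23  0.07] Fm [-10.9  -1.6  18. ] lever rad 0.846 15.75
0.86 [-0.0003  0.0015  0.0022] [0.  0.  0.4]
0.88 [-0.0003  0.0039  0.0054] [0.  0.  0.4]
```

Request:
{"api": "servo_tool", "payload": {"series": "1 0 0.0008 0.001 0 0 0;1 0 0.0012 0.002 0 0 0;1 0 0.0012 0.0025 0 0 0;1 0 0.0012 0.0025 0 0 0"}}

```text
time_s: 16.08
eef_pos: [0.4897, -0.1605, 0.2022]
eef_rot: [0.0, 0.888, 0.461, -0.0]
wrist_force: [-11.5, 7.1, 22.2]
opening: 0.0
grasp_force: 11.1
```

```bash
python3 lv.py .6 .4 .2 0 -.3
```

```text
tip [-0.0444 -0.2567  0.1772] [-0.55  0.1   1.81 -0.    1.23  0.07] Fm [-13.5  -0.9  22.2] lever rad 0.858 16.0833
0.6 [-0.0002 -0.0255 -0.0447] [0.  0.  0.4]
0.4 [-0.0001 -0.0369 -0.0829] [0.  0.  0.4]
0.2 [-1.000e-04 -4.050e-02 -1.227e-01] [0.  0.  0.4]
0.0 [-0.0002 -0.0361 -0.1624] [0.  0.  0.4]
-0.3 [-0.0003 -0.0151 -0.2183] [0.  0.  0.4]
```

The push has come up firm (about 26 N, still rising per mm), so the stopper is home. I'll let the lever back up along its arc.

Request:
{"api": "servo_tool", "payload": {"series": "1 0 -0.006 -0.01 0 0 0;1 0 -0.013 -0.022 0 0 0;1 0 -0.019 -0.034 0 0 0;1 0 -0.025 -0.045 0 0 0;1 0 -0.03 -0.057 0 0 0;1 0 -0.034 -0.07 0 0 0;1 0 -0.037 -0.083 0 0 0;1 0 -0.039 -0.096 0 0 0;1 0 -0.04 -0.11 0 0 0;1 0 -0.0405 -0.123 0 0 0;1 0 -0.039 -0.136 0 0 0;1 0 -0.038 -0.15 0 0 0"}}

```text
time_s: 17.08
eef_pos: [0.4587, -0.1389, 0.3505]
eef_rot: [0.001, 0.888, 0.46, 0.0]
wrist_force: [0.4, -0.9, 1.4]
opening: -0.001
grasp_force: 0.4
```

Request:
{"api": "servo_tool", "payload": {"series": "1 0 0.002 -0.012 0 0 0;1 0 0.002 -0.03 0 0 0;1 0 0.002 -0.07 0 0 0;1 0 0.002 -0.11 0 0 0;1 0 0 -0.14 0 0 0;1 0 0 -0.14 0 0 0;1 0 0 -0.14 0 0 0"}}

```text
time_s: 17.67
eef_pos: [0.4591, -0.1389, 0.4918]
eef_rot: [0.002, 0.888, 0.461, 0.001]
wrist_force: [0.4, 0.3, -0.3]
opening: 0.0
grasp_force: 0.0
```

```bash
python3 lv.py; python3 ang.py
python3 - <<'E'
from h import *
from bench import ctrl
c=ctrl.camera("side")
for ce,a,l in blobs(c,100):
    if 280<ce[0]<360 and 80<ce[1]<150: print("grip",ce,a,ray(c,*ce,.327))
cv2.imwrite("pics/fin.png",cv2.resize(c["img"][70:300,180:400,::-1],None,fx=2.6,fy=2.6,interpolation=cv2.INTER_CUBIC))
E
```

```text
tip [-0.0817 -0.2569  0.4668] [-0.54 -0.13  1.46 -0.    1.8   0.07] Fm [ 0.2  0.4 -0.3] lever rad -0.795 17.6667
top dial mod 60 deg [ 0.5 59.8 59.   0.2 58.9 59.8]
side dial mod 60 deg [ 0.  59.7 59.5 59.  59.5]
grip [324.6440678  110.13898305] 295 [ 0.46044643 -0.13859752  0.327     ]
```

View pics/fin.png

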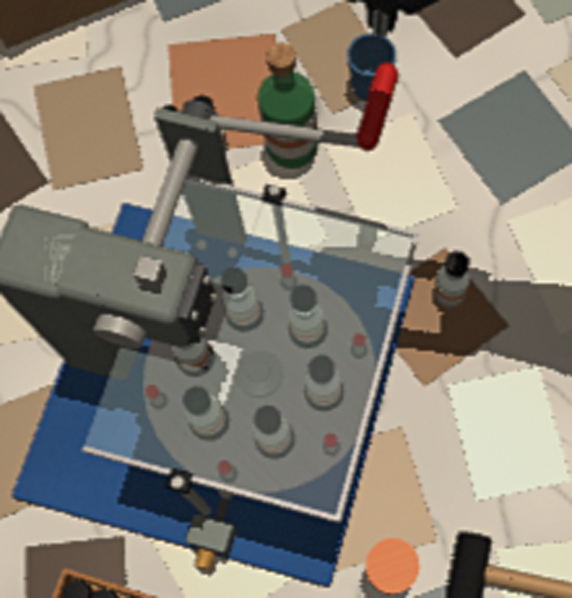

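The final view shows the grip back up at (378,105), the dial still in its detent, the bystanders in place and the gripper clear of everything.

```bash
python3 -c "
from bench import ctrl
print(ctrl.hand_in())"
```

```text
the job is handed in; nothing more can be done
None
```

I handed the job in at about 18 s of the 64 s allowed: the dial reads in its next detent, the lever came up firm at about 26 N (so I take the stopper to be home, though I didn't see it), the lever is back up, and nothing else visible was moved; no verdict came back.

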